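# Lock the gauge-line valve in its off position

### The job

Lock the changeover valve off for a leak test: push its black lever round until the slot in the steel disc lines up with the lock bar, then push the bar by its upright tab right through the disc into the far bracket, fully home, and move clear. Only push, with the fingertips or the outside of the fingers: never put the lever or the tab between the fingers, do not ram the bar against the disc, and leave the loose things lying about the bench where they are.

Things in the scene. Friction and masses are not known exactly. Their poses are not given: they have to be found in the camera images.
- valve_stand: Fixed changeover valve on an aluminium plate; placed and turned differently in each run. Origin: on the valve's upright stem axis at bench level, z up. The lock bar slides along the line x = 0 of this frame, from +y to -y; with the valve off the lever points to -x. Plate: top at z 12, x -60 to 110, y -165 to 165. A brass vent fitting sticks out to x -49 at z 16 to 42.
- disc (a point): Top centre of the round steel locking disc on the stem (60 across), 80 above the bench; turns with it. Two half-moons (z 62 to 80) leave a straight slot 15 wide across the whole disc, along this frame's y.
- guide (a point): Top centre of the steel guide bracket (stand frame y 35 to 55, 34 wide in x, top at z 87) through which the bar runs. A slide bed 16 wide, top at z 64, carries the bar from here to y 160.
- keeper (a point): Top centre of the far steel bracket, the keeper (stand frame y -55 to -35, 34 wide in x, top at z 87), whose hole takes the bar's nose.
- gauge (a point): Centre of the fixed digital gauge in the yellow boot: 92 across, 35 thick, tilted, spanning x 50 to 126, y -176 to -84 and z 75 to 170 in the stand frame. Not to be used, only avoided.
- selector (a joint): Turn of lever and disc about the stem, rad, positive anticlockwise from above. 0 = off: slot exactly along the bar, lever to the stand's -x. Starts at 0.4 to 0.9 (lever swung towards the stand's -y); limits -1.0 and 1.0; no detent, stays where left. Stiff: 0.3 N m, about 3 N at the lever's end. Within about 0.1 of 0 the bar's tapered nose enters the slot and draws the disc true.
- lever_grip (a point): Middle of the lever's black sleeve, 100 from the stem axis, 59 above the bench. The sleeve is a straight bar 18 wide and 14 tall (z 52 to 66), from 62 to 132 from the axis; a steel strip joins it to the disc. It lies along this frame's x, outer end to -x; its sides face +y and -y. Free air below it down to the plate, but for loose things up to z 36.
- lockbar (a joint): Travel of the lock bar (12 wide, 10 tall, z 66 to 76), m. 0 = drawn back (start), nose in the guide; 0.085 = fully home: nose through the disc and in the keeper, tab against the guide. Grows as it is pushed to the stand's -y. Friction about 2 N, no spring, stays where left. The disc stops it at about 0.007 if the slot is not in line.
- bar_tab (a point): On the bar's upright push tab, a steel plate at its rear end: 30 wide (x), 10 thick (y), z 64 to 108, axes as the stand's; the point is at mid-thickness, z 92. The rear face, 5 to +y of it, is pushed to -y. Nothing stands behind it at this height. It starts at stand frame y 145 and ends at 60.
- adaptor: Bystander, to be left alone: a brass hexagon adaptor standing on the plate, 26 wide across corners, 24 tall; origin under its centre.
- tape_spool: Bystander, to be left alone: a white plastic spool ring lying on the plate, 48 across, 14 tall; origin under its centre.
- weight: Bystander, to be left alone: a round steel calibration weight with a small knob, 60 across, 28 tall, on the bench; origin under its centre.
- spanner: Bystander, to be left alone: a steel open-ended spanner, 160 long, lying on the bench beyond the plate; x along it.
- screwdriver: Bystander, to be left alone: a screwdriver with an orange handle, 180 long, lying on the bench; x along it.
- multimeter: Bystander, to be left alone: a yellow and black hand multimeter, 150 x 75 x 34, lying on the bench; origin under its centre, x along it.
- dial_gauge: Bystander, to be left alone: a round steel dial gauge lying face up, 68 across, 26 tall, its brass stem to its own -x; origin under the dial's centre.

How it is judged:
By the outcome, as a careful person would: the job done as asked, in the order asked, and still so for the second after the job is handed in, with the robot touching nothing.
It also fails if it takes over 51 s, if anything falls off the work surface, if the arm or the gripper's body presses on something with over 40 N, if the wrist force passes 120 N, or if a joint passes its speed limit or range.

### The arm

A 7-joint arm with a two-finger parallel gripper is mounted at the origin on the work surface. World frame = base frame: x ahead of the robot, y to its left, z up, the work surface at z = 0. Lengths are in m, angles in rad, forces in N, time in s.
With the tool pointing down it reaches from about 0.4 to 0.85 m from the base axis. Payload 6.9 kg.
Tool frame: the origin (TCP) lies midway between the tips of the shut fingers; the grasp point (between the pads) lies 19 mm behind it (arm.grip_point_offset is the distance from the TCP to the grasp point, in m); z points along the fingers, y is the line along which they close (so a half turn about z gives the same grasp; the last joint's range is limited). The gripper opens to 85 mm and grips with 20 to 120 N. Pads are 22 mm wide; open, the fingers measure 114 mm over their backs; the gripper's body (76 mm by 85 mm) begins 54 mm behind the grasp point. The pads swing forward as they close: fully open they stand 13 mm farther back than shut.
Start: joints at [-1.24, 0.507, -0.238, 1.5, 0.126, 1.149, -0.155], TCP at [0.14, 0.609, 0.231] pointing down, gripper open.
Joint ranges: [-3.08, 3.08], [-0.24, 2.05], [-1.43, 1.35], [0, 2.5], [-1.52, 4.66], [0.17, 1.96], [-2.89, 2.89]. Speed limits (rad/s): [2.39, 2.39, 3.14, 3.14, 3.14, 3.14, 3.14].

### API

Orientations are given as a rotation vector (axis times angle).
In Python, from workcell import arm, imaging, sign_off gives the robot as it stands.
- The arm moves only by the tool step_arm, never from a script. Its argument "targets" is a list of rows, each a list of 5 numbers: the shift along the world's x, y, z normalised to -1 to 1, where 1 is 0.03 m, then the turn about the world's z normalised to -1 to 1, where 1 is 0.08 rad, then the finger opening in mm, from 0 to 85.4. In form: [[tx, ty, tz, yaw, fingers], ...]. A call has 1 to 5 rows; each row shifts and turns the commanded pose from where the row before left it; what a row does not reach is not made up. A row lasts 1/12 s, in which the tool goes at most 41.7 mm and 7.16 degrees, less where a joint would pass 70% of its speed; a pose out of reach is approached as far as the arm can. A call with a number of a shift or a turn outside -1 to 1 is refused whole. A call with a gripper value outside its range is refused whole. The fingers move at their own pace and stop on an object; the grip force is fixed at half the most. Time passes only in rows, so rows that do not move let the fingers close. It gives the time, the measured TCP pose, the force, the opening and the grip force at its end, in the units of the state.
- arm.sense(): the state, without advancing time (a new reading comes with each control period).
- imaging.grab_frame(name): name is "side" or "top"; returns the picture (384x512x3 uint8, red, green, blue); there is no depth.
- imaging.camera_model(name): a dict with "camera_matrix" (3x3 intrinsics, pixels), "T" (4x4, takes a point from camera to world coordinates). Camera axes: x right, y down, z forward; pixel columns grow to the right and rows downward; lengths in m; the calibration is good to about 2 mm. A picture is of the moment at which its call begins. camera_model takes no time and is no camera call.
- sign_off(): hands the job in; it is judged then, once.
The state is a dict: "clock": time; "joint_pos": joint angles; "dq": joint speeds; "joint_torque": joint torques, N m; "ee_pos": TCP position; "tool_rot": TCP orientation; "wrist_force": force on the tool from outside, world axes, zero at the start; "wrist_torque": the same for the moment, N m; "finger_gap": finger opening in m; "grasp_force": force on a finger pad.
Only numpy, scipy, OpenCV 4.12 (cv2) and the standard library are available. Lean on these libraries where they do the work, as an engineer would, in place of code of your own. Each camera call takes 0.05 s, during which the arm holds its last target. There are 200 camera calls.

## Working session

There is one attempt and no reset: what is moved stays moved. The work goes in short steps, Python scripts to look and compute and a tool call to move; the robot and the scene stay as the last step left them, time stands still between calls to the robot, and variables do not carry over. Pictures are saved under pics/ and viewed, at most 10 in all, crops included, and the job is handed in when it is done.

Besides the shell and the picture viewer there is one more tool, called after "Call:" by a JSON object that holds its "method" and its "body", one argument or row to a line. step_arm: Moves the arm, as the interface text tells. Its arguments: {"type":"object","properties":{"targets":{"type":"array","items":{"type":"array","items":{"type":"number"}}}},"required":["targets"]}

```bash
mkdir -p pics
python3 - <<'E'
from workcell import arm, imaging
import cv2,numpy as np
for n in("top","side"):
    f=imaging.grab_frame(n); cv2.imwrite(f"pics/{n}0.png",f[:,:,::-1])
    m=imaging.camera_model(n); print(n,np.round(m["camera_matrix"],1).tolist(),np.round(m["T"],3).tolist())
s=arm.sense();print(s["clock"],s["ee_pos"],s["tool_rot"],s["finger_gap"])
E
```

```text
top [[432.9, 0.0, 261.7], [0.0, 432.9, 189.5], [0.0, 0.0, 1.0]] [[0.02, -0.981, 0.192, 0.371], [-1.0, -0.024, -0.019, -0.011], [0.023, -0.192, -0.981, 1.273], [0.0, 0.0, 0.0, 1.0]]
side [[380.1, 0.0, 261.7], [0.0, 380.1, 189.0], [0.0, 0.0, 1.0]] [[0.881, -0.326, 0.343, 0.271], [-0.473, -0.608, 0.638, -0.67], [0.0, -0.724, -0.69, 0.793], [0.0, 0.0, 0.0, 1.0]]
0.1 [0.139906   0.60868012 0.23051508] [-3.53977350e-01 -3.12142934e+00  2.49687102e-03] 0.08532940424347442
```

View pics/top0.png

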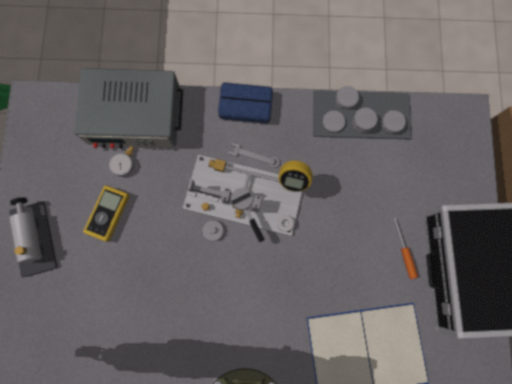

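View pics/side0.png

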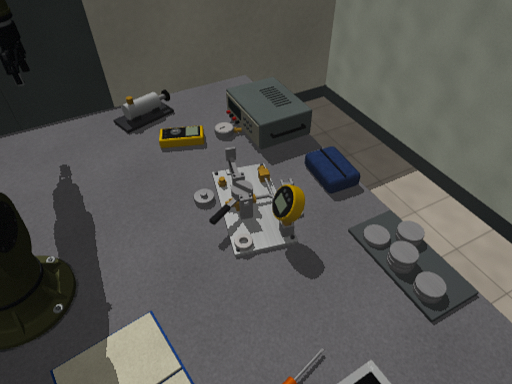

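The top view shows the plate around (245,195), with the lever's black sleeve at (257,230) and the gauge at (295,177). In the side view the tab is at (231,155) and the lever at (223,211). I'll enlarge both.

Run:
```python
import cv2,numpy as np
a=cv2.imread("pics/top0.png")[145:250,170:320]; b=cv2.imread("pics/side0.png")[140:260,185:315]
cv2.imwrite("pics/topc.png",cv2.resize(a,None,fx=5,fy=5,interpolation=cv2.INTER_CUBIC))
cv2.imwrite("pics/sidec.png",cv2.resize(b,None,fx=5,fy=5,interpolation=cv2.INTER_CUBIC))
```

```text
(no output)
```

View pics/topc.png

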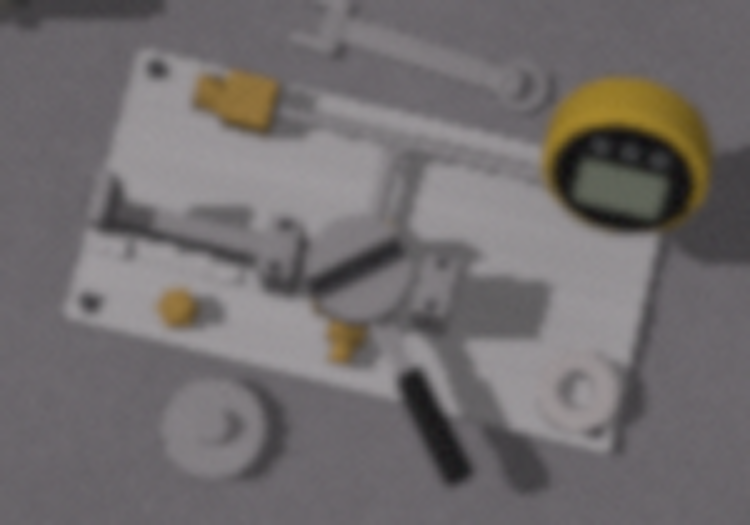

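View pics/sidec.png

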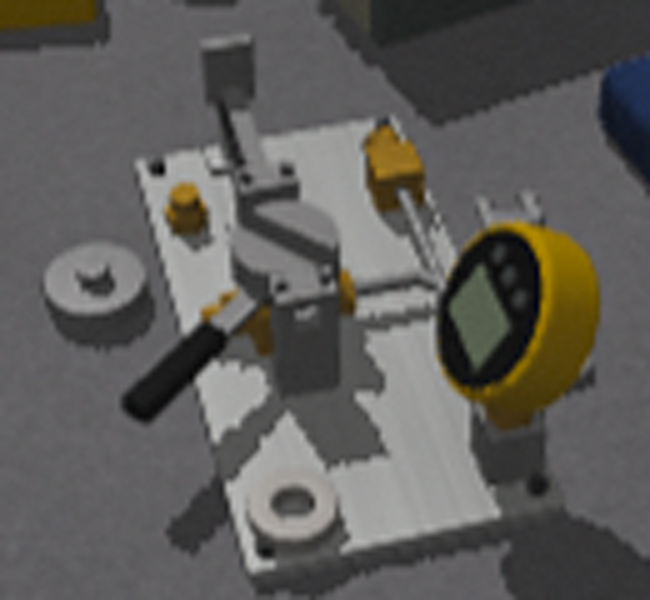

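The top crop shows plate corners at crop (140,48), (68,315) and (612,452). The disc is at about (360,268) and the sleeve runs from (408,372) to (457,480). The tab is at about (110,205). In the side crop the tab top edge runs (203,42)–(254,38).

```bash
cat > h.py <<'E'
from workcell import arm, imaging
import cv2,numpy as np
def ray(n,uv):
    m=imaging.camera_model(n);K=np.array(m["camera_matrix"]);T=np.array(m["T"])
    return T[:3,3],T[:3,:3]@np.linalg.inv(K)@np.array([uv[0],uv[1],1.])
def onz(n,uv,z):
    o,d=ray(n,uv);return o+d*(z-o[2])/d[2]
def tri(a,b):
    o1,d1=ray("top",a);o2,d2=ray("side",b)
    t=np.linalg.lstsq(np.c_[d1,-d2],o2-o1,rcond=None)[0];p,q=o1+t[0]*d1,o2+t[1]*d2
    return (p+q)/2,np.linalg.norm(p-q)
def fit(S,W):  # 2D rigid
    S,W=np.array(S,float),np.array(W);s,w=S.mean(0),W.mean(0);a,b=S-s,W-w
    th=np.arctan2((a[:,0]*b[:,1]-a[:,1]*b[:,0]).sum(),(a*b).sum());R=np.array([[np.cos(th),-np.sin(th)],[np.sin(th),np.cos(th)]])
    return th,w-R@s,R
E
python3 - <<'E'
from h import *
np.set_printoptions(precision=4,suppress=True)
tc=lambda u,v:(170+u/5-.4,145+v/5-.4); sc=lambda u,v:(185+u/5-.4,140+v/5-.4)
P=[("top",tc(140,48),.012,(.11,.165)),("top",tc(68,315),.012,(-.06,.165)),("top",tc(612,452),.012,(-.06,-.165)),
("top",tc(360,268),.08,(0,0)),
("side",sc(140,160),.012,(-.06,.165)),("side",sc(392,118),.012,(.11,.165)),("side",sc(252,570),.012,(-.06,-.165)),("side",sc(285,232),.08,(0,0))]
W=[onz(n,u,z)[:2] for n,u,z,_ in P];S=[p[3] for p in P]
th,t,R=fit(S,W);print("yaw",th,"origin",t)
print("resid",(np.array(W)-(np.array(S)@R.T+t)).round(4).tolist())
def st(p):return R.T@(np.array(p)[:2]-t)
img=cv2.imread("pics/top0.png");g=img.max(2);m=(g<45).astype(np.uint8);m[:210]=0;m[245:]=0;m[:,:245]=0;m[:,270:]=0
n,l,stt,c=cv2.connectedComponentsWithStats(m);k=1+stt[1:,4].argmax();print(stt[k],c[k])
r=cv2.minAreaRect(np.argwhere(l==k)[:,::-1].astype(np.float32));print(r)
for n,a,z in (("top",tc(408,372),.066),("top",tc(457,480),.066),("side",sc(228,322),.066),("side",sc(133,400),.066)):
    q=st(onz(n,a,z));print("sleeve",q,np.hypot(*q))
q=st(onz("top",c[k],.063));print("sleeve mid",q,np.hypot(*q),"sel",np.arctan2(-q[1],-q[0]), np.arctan2(q[1],q[0]))
# slot
a,b=st(onz("top",tc(315,288),.08)),st(onz("top",tc(400,245),.08));print("slot",a,b)
for p in(sc(203,42),sc(254,38)):print("tab top rim side",st(onz("side",p,.108)))
for p in(tc(110,178),tc(110,225)):print("tab top",st(onz("top",p,.108)))
for y in(.145,.15,0.06,0.065):print("tab world",y,t+R@[0,y])
E
```

```text
yaw -0.21990018216279172 origin [0.5803 0.021 ]
resid [[-0.002, 0.0013], [0.0008, -0.0016], [-0.0002, 0.0004], [-0.0014, 0.0005], [0.0032, -0.0022], [-0.0044, -0.0035], [0.0019, 0.0015], [0.002, 0.0037]]
[251 220  12  21  87] [256.5172 230.2874]
((256.3000183105469, 230.1000213623047), (21.913467407226562, 4.0249223709106445), 63.43495178222656)
sleeve [-0.05   -0.0396] 0.06382641158902788
sleeve [-0.102  -0.0807] 0.1300509557089989
sleeve [-0.0413 -0.0413] 0.05842562264482465
sleeve [-0.0998 -0.0825] 0.12951237418693856
sleeve mid [-0.0769 -0.0617] 0.09855410872681962 sel 0.6759692223429895 -2.465623431246804
slot [-0.0185  0.0217] [ 0.0166 -0.0184]
tab top rim side [-0.0133  0.1467]
tab top rim side [0.0165 0.1424]
tab top [0.0093 0.1437]
tab top [-0.016   0.1367]
tab world 0.145 [0.6119 0.1626]
tab world 0.15 [0.613  0.1674]
tab world 0.06 [0.5934 0.0796]
tab world 0.065 [0.5945 0.0845]
```

Measured pose: stand yaw -0.220, origin at about (0.580, 0.021), selector about 0.68. Sizes and radii agree with those given. The tool's y axis is already along the stand's y. I'll move with fingers shut to the lever's -y side.

Call:
{"method": "step_arm", "body": {
  "targets": [
    [0.7,-1,0,0,0],
    [0.7,-1,0,0,0],
    [0.7,-1,0,0,0],
    [0.7,-1,0,0,0],
    [0.7,-1,0,0,0]
  ]
}}

```text
clock: 0.52
ee_pos: [0.2456, 0.4573, 0.2309]
tool_rot: [-0.354, -3.121, 0.001]
wrist_force: [0.2, -0.5, -1.0]
finger_gap: 0.0254
grasp_force: 0.0
```

Call:
{"method": "step_arm", "body": {
  "targets": [
    [0.7,-1,0,0,0],
    [0.7,-1,0,0,0],
    [0.7,-1,0,0,0],
    [0.7,-1,0,0,0],
    [0.7,-1,0,0,0]
  ]
}}

```text
clock: 0.93
ee_pos: [0.3505, 0.3074, 0.2312]
tool_rot: [-0.354, -3.121, 0.0]
wrist_force: [0.4, 0.2, -0.6]
finger_gap: -0.0
grasp_force: 0.0
```

Call:
{"method": "step_arm", "body": {
  "targets": [
    [0.6,-1,0,0,0],
    [0.6,-1,0,0,0],
    [0.4,-1,0,0,0],
    [0.4,-1,0,0,0],
    [0.4,-1,0,0,0]
  ]
}}

```text
clock: 1.35
ee_pos: [0.4221, 0.1574, 0.2311]
tool_rot: [-0.354, -3.121, 0.0]
wrist_force: [0.3, 0.9, 0.4]
finger_gap: 0.0001
grasp_force: 0.0
```

Call:
{"method": "step_arm", "body": {
  "targets": [
    [0.2,-1,0,0,0],
    [0.2,-1,0,0,0],
    [0.2,-1,0,0,0],
    [0.2,-1,0,0,0],
    [0.2,-1,0,0,0]
  ]
}}

```text
clock: 1.77
ee_pos: [0.4517, 0.0076, 0.2311]
tool_rot: [-0.354, -3.121, 0.0]
wrist_force: [0.8, -0.4, 0.1]
finger_gap: -0.0002
grasp_force: 0.0
```

Call:
{"method": "step_arm", "body": {
  "targets": [
    [0.2,-1,0,0,0],
    [0.2,-1,0,0,0],
    [0.2,-1,0,0,0],
    [0.1,-0.3,0,0,0],
    [0,0,-0.5,0,0]
  ]
}}

```text
clock: 2.18
ee_pos: [0.4746, -0.0935, 0.2179]
tool_rot: [0.362, 3.116, -0.002]
wrist_force: [0.7, 0.3, -1.2]
finger_gap: -0.0
grasp_force: 0.0
```

Call:
{"method": "step_arm", "body": {
  "targets": [
    [0,0,-1,0,0],
    [0,0,-1,0,0],
    [0,0,-1,0,0],
    [0,0,-0.8,0,0],
    [0,0,0,0,0]
  ]
}}

```text
clock: 2.6
ee_pos: [0.4701, -0.0889, 0.0984]
tool_rot: [-0.352, -3.114, -0.001]
wrist_force: [-0.6, -0.2, -0.1]
finger_gap: -0.0001
grasp_force: 0.0
```

Run:
```python
from h import *
a=imaging.grab_frame("top")[160:260,200:320,::-1];b=imaging.grab_frame("side")[130:270,185:315,::-1]
f=lambda i:cv2.resize(i,(400,int(400*i.shape[0]/i.shape[1])),interpolation=cv2.INTER_CUBIC)
a,b=f(a),f(b);o=np.zeros((max(len(a),len(b)),800,3),np.uint8);o[:len(a),:400]=a;o[:len(b),400:]=b
cv2.imwrite("pics/near.png",o);s=arm.sense();print(s["ee_pos"],s["wrist_force"])
```

```text
[ 0.47249957 -0.08956491  0.1020808 ] [-0.20840848 -0.64746253  0.72954123]
```

View pics/near.png

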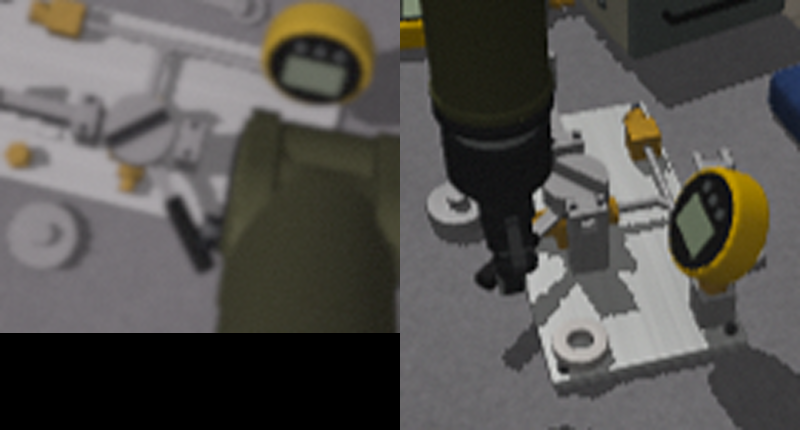

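The tool is clear on the lever's -y side; the top view has lever and disc undisturbed, with the sleeve at (190,232). I'll descend to z of about 0.047 and then push along the stand's +y.

Call:
{"method": "step_arm", "body": {
  "targets": [
    [0,0,-0.6,0,0],
    [0,0,-0.6,0,0],
    [0,0,-0.6,0,0],
    [0,0,0,0,0],
    [0,0,0,0,0]
  ]
}}

```text
clock: 3.12
ee_pos: [0.4735, -0.0899, 0.0493]
tool_rot: [0.354, 3.121, 0.0]
wrist_force: [0.3, -0.4, -1.0]
finger_gap: -0.0001
grasp_force: 0.0
```

Call:
{"method": "step_arm", "body": {
  "targets": [
    [0.06,0.26,0,0,0],
    [0.06,0.26,0,0,0],
    [0.06,0.26,0,0,0],
    [0.06,0.26,0,0,0],
    [0,0,0,0,0]
  ]
}}

```text
clock: 3.53
ee_pos: [0.481, -0.056, 0.0488]
tool_rot: [0.349, 3.121, 0.002]
wrist_force: [0.3, 0.4, -0.5]
finger_gap: -0.0
grasp_force: 0.0
```

Call:
{"method": "step_arm", "body": {
  "targets": [
    [0.06,0.26,-0.15,0,0],
    [0.06,0.26,0,0,0],
    [0.06,0.26,0,0,0],
    [0.06,0.26,0,0,0],
    [0.06,0.26,0,0,0]
  ]
}}

```text
clock: 3.95
ee_pos: [0.4887, -0.0193, 0.0435]
tool_rot: [-0.354, -3.12, 0.001]
wrist_force: [-1.5, -4.6, -1.3]
finger_gap: -0.0002
grasp_force: 1.8
```

Call:
{"method": "step_arm", "body": {
  "targets": [
    [0.06,0.26,0,0,0],
    [0.06,0.26,0,0,0],
    [0.06,0.26,0,0,0],
    [0,0,0,0,0],
    [0,0,0,0,0]
  ]
}}

```text
clock: 4.37
ee_pos: [0.4954, 0.0052, 0.0439]
tool_rot: [0.351, 3.121, 0.002]
wrist_force: [-0.0, 0.5, -0.2]
finger_gap: 0.0001
grasp_force: 0.0
```

Run:
```python
from h import *
a=imaging.grab_frame("top")[160:260,200:320,::-1];b=imaging.grab_frame("side")[130:270,185:315,::-1]
f=lambda i:cv2.resize(i,(400,int(400*i.shape[0]/i.shape[1])),interpolation=cv2.INTER_CUBIC)
a,b=f(a),f(b);o=np.zeros((max(len(a),len(b)),800,3),np.uint8);o[:len(a),:400]=a;o[:len(b),400:]=b
cv2.imwrite("pics/near2.png",o);s=arm.sense();print(s["ee_pos"],s["wrist_force"])
```

```text
[0.49538838 0.00428678 0.04401026] [-0.90249041 -0.28145376 -0.17795224]
```

View pics/near2.png

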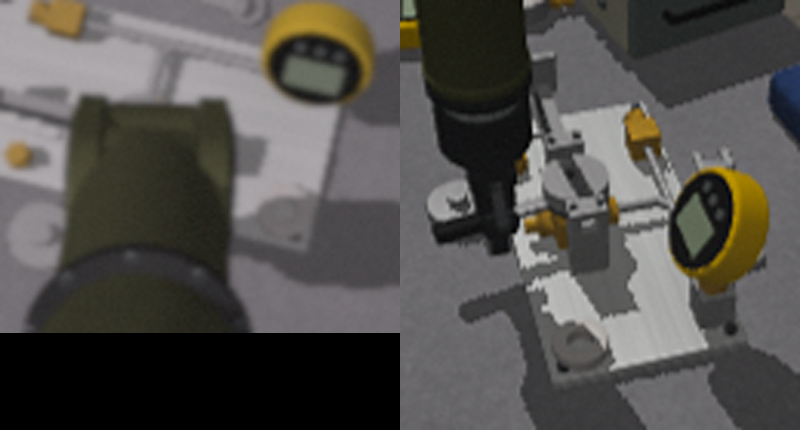

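The lever is close to off; in the side view the slot at (580,180) is nearly in line with the bar. I'll zoom in on the disc from the side.

Run:
```python
from h import *
b=imaging.grab_frame("side")[145:205,220:260,::-1]
cv2.imwrite("pics/disc.png",cv2.resize(b,None,fx=10,fy=10,interpolation=cv2.INTER_CUBIC))
th=-.22;R=np.array([[np.cos(th),-np.sin(th)],[np.sin(th),np.cos(th)]]);t=np.array([.5803,.021])
m=imaging.camera_model("side");T=np.linalg.inv(m["T"]);K=m["camera_matrix"]
for p in((0,0,.08),(-.0075,.029,.08),(.0075,.029,.08),(-.0075,-.029,.08),(.0075,-.029,.08),(0,.15,.108),(0,.045,.087)):
    w=np.r_[R@p[:2]+t,p[2],1];q=K@(T@w)[:3];q=q[:2]/q[2];print(p,((q-[220,145])*10+4.5).round())
```

```text
(0, 0, 0.08) [220. 425.]
(-0.0075, 0.029, 0.08) [169. 361.]
(0.0075, 0.029, 0.08) [222. 351.]
(-0.0075, -0.029, 0.08) [218. 502.]
(0.0075, -0.029, 0.08) [272. 491.]
(0, 0.15, 0.108) [98. 21.]
(0, 0.045, 0.087) [182. 301.]
```

View pics/disc.png

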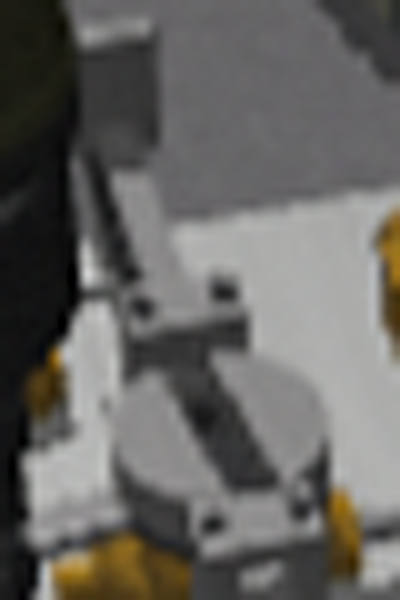

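Run:
```python
from h import *
g=lambda u,v,z:onz("side",(220+(u-4.5)/10,145+(v-4.5)/10),z)[:2]
for a,b,z in(((165,385),(235,490),.08),((215,365),(275,485),.08),((190,375),(255,488),.08),((145,170),(182,300),.078)):
    d=g(*a,z)-g(*b,z);print(np.arctan2(-d[0],d[1])-(-.22), g(*a,z),g(*b,z))
```

```text
0.19202679476793694 [0.57401852 0.04264681] [ 0.57272016 -0.0037555 ]
0.0876162152191362 [0.5897767  0.04348159] [ 0.58303984 -0.00710964]
0.13626782856378447 [0.58187542 0.04306302] [ 0.5777909  -0.00560365]
-0.042724238247196594 [0.60982337 0.13184418] [0.59439909 0.0744922 ]
```

Selector is about 0.14, which agrees with the finger geometry: about 11 mm left.

Call:
{"method": "step_arm", "body": {
  "targets": [
    [0.02,0.1,0,0,0],
    [0.02,0.1,0,0,0],
    [0.02,0.1,0,0,0],
    [0.01,0.06,0,0,0],
    [0,0,0,0,0]
  ]
}}

```text
clock: 4.93
ee_pos: [0.4962, 0.0148, 0.0437]
tool_rot: [-0.353, -3.121, 0.0]
wrist_force: [-2.5, -1.8, 0.4]
finger_gap: -0.0001
grasp_force: 1.2
```

Call:
{"method": "step_arm", "body": {
  "targets": [
    [0,0,0,0,0],
    [0,0,0,0,0]
  ]
}}

```text
clock: 5.1
ee_pos: [0.4965, 0.0147, 0.0437]
tool_rot: [-0.354, -3.121, -0.0]
wrist_force: [-1.7, -1.3, 0.2]
finger_gap: 0.0001
grasp_force: 1.0
```

Call:
{"method": "step_arm", "body": {
  "targets": [
    [-0.07,-0.33,0,0,0],
    [-0.07,-0.33,0,0,0],
    [-0.07,-0.33,0,0,0],
    [0,0,0.5,0,0],
    [0,0,1,0,0]
  ]
}}

```text
clock: 5.52
ee_pos: [0.4883, -0.0171, 0.0869]
tool_rot: [-0.357, -3.116, 0.002]
wrist_force: [0.2, 0.6, 0.3]
finger_gap: 0.0002
grasp_force: 0.0
```

Call:
{"method": "step_arm", "body": {
  "targets": [
    [0,0,1,0,0],
    [0,0,1,0,0],
    [0,0,1,0,0],
    [0,0,1,0,0],
    [-0.5,0.5,0.4,0,0]
  ]
}}

```text
clock: 5.93
ee_pos: [0.4789, -0.0039, 0.2248]
tool_rot: [0.361, 3.112, -0.001]
wrist_force: [2.3, 0.8, 0.3]
finger_gap: -0.0
grasp_force: 0.0
```

Call:
{"method": "step_arm", "body": {
  "targets": [
    [-0.3,1,0,0,0],
    [0,1,0,0,0],
    [0,1,0,0,0],
    [0,1,0,0,0],
    [0.3,1,0,0,0]
  ]
}}

```text
clock: 6.35
ee_pos: [0.4743, 0.1499, 0.2212]
tool_rot: [-0.356, -3.121, -0.0]
wrist_force: [0.1, -0.0, 0.2]
finger_gap: 0.0005
grasp_force: 0.0
```

Call:
{"method": "step_arm", "body": {
  "targets": [
    [0.7,1,0,0,0],
    [0.8,1,0,0,0],
    [0.8,1,0,0,0],
    [0.8,0.5,0,0,0],
    [0,0,0,0,0]
  ]
}}

```text
clock: 6.77
ee_pos: [0.5718, 0.2579, 0.2196]
tool_rot: [0.35, 3.121, 0.003]
wrist_force: [0.5, -1.0, -0.3]
finger_gap: -0.0001
grasp_force: 0.0
```

Run:
```python
from h import *
b=imaging.grab_frame("side")[130:210,200:280,::-1];a=imaging.grab_frame("top")[165:245,190:270,::-1]
cv2.imwrite("pics/chk.png",np.hstack([cv2.resize(i,(400,400),interpolation=cv2.INTER_CUBIC) for i in(a,b)]))
print(arm.sense()["ee_pos"])
```

```text
[0.56894763 0.25390011 0.2198296 ]
```

View pics/chk.png

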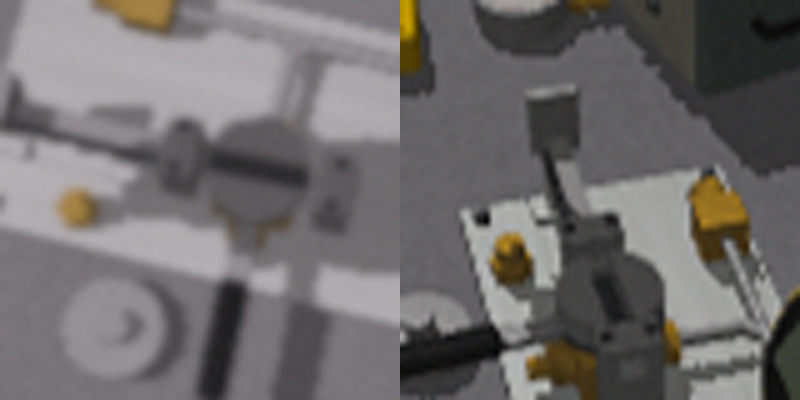

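Slot angle 0.233 matches the guide–keeper line at 0.228, so the disc is lined up. Next, behind the tab.

Call:
{"method": "step_arm", "body": {
  "targets": [
    [0.9,-0.6,0,0,0],
    [0.9,-0.7,0,0,0],
    [0,0,-1,0,0],
    [0,0,-1,0,0],
    [0,0,-1,0,0]
  ]
}}

```text
clock: 7.28
ee_pos: [0.6225, 0.2129, 0.1306]
tool_rot: [0.359, 3.12, -0.0]
wrist_force: [0.2, 0.6, 0.1]
finger_gap: -0.0001
grasp_force: 0.0
```

Call:
{"method": "step_arm", "body": {
  "targets": [
    [0,0,-0.9,0,0],
    [0,0,-0.6,0,0],
    [0,0,0,0,0],
    [0,0,0,0,0]
  ]
}}

```text
clock: 7.62
ee_pos: [0.6216, 0.2141, 0.0858]
tool_rot: [-0.356, -3.12, 0.002]
wrist_force: [0.9, 0.7, -0.0]
finger_gap: 0.0001
grasp_force: 0.0
```

Call:
{"method": "step_arm", "body": {
  "targets": [
    [-0.06,-0.26,0,0,0],
    [-0.06,-0.26,0,0,0],
    [-0.06,-0.26,0,0,0],
    [-0.04,-0.16,0,0,0],
    [-0.04,-0.16,0,0,0]
  ]
}}

```text
clock: 8.03
ee_pos: [0.6149, 0.1816, 0.0867]
tool_rot: [0.356, 3.12, 0.001]
wrist_force: [2.0, 2.0, 1.1]
finger_gap: -0.0
grasp_force: 1.3
```

Call:
{"method": "step_arm", "body": {
  "targets": [
    [-0.03,-0.13,0,0,0],
    [-0.03,-0.13,0,0,0],
    [-0.03,-0.13,0,0,0],
    [0,0,0,0,0]
  ]
}}

```text
clock: 8.37
ee_pos: [0.6119, 0.1704, 0.0859]
tool_rot: [0.355, 3.121, -0.0]
wrist_force: [-0.4, 0.3, 0.1]
finger_gap: -0.0002
grasp_force: 0.2
```

Call:
{"method": "step_arm", "body": {
  "targets": [
    [-0.03,-0.13,0,0,0],
    [-0.03,-0.13,0,0,0],
    [-0.03,-0.13,0,0,0],
    [-0.03,-0.13,0,0,0],
    [-0.03,-0.13,0,0,0]
  ]
}}

```text
clock: 8.78
ee_pos: [0.6073, 0.1512, 0.0858]
tool_rot: [0.354, 3.122, -0.0]
wrist_force: [1.4, 2.2, 1.3]
finger_gap: 0.0002
grasp_force: 1.2
```

Call:
{"method": "step_arm", "body": {
  "targets": [
    [-0.05,-0.22,0,0,0],
    [-0.05,-0.22,0,0,0],
    [-0.05,-0.22,0,0,0],
    [-0.05,-0.22,0,0,0],
    [-0.05,-0.22,0,0,0]
  ]
}}

```text
clock: 9.2
ee_pos: [0.5997, 0.1177, 0.0858]
tool_rot: [-0.354, -3.121, 0.0]
wrist_force: [1.6, 2.4, 0.8]
finger_gap: 0.0002
grasp_force: 1.2
```

Call:
{"method": "step_arm", "body": {
  "targets": [
    [-0.03,-0.12,0,0,0],
    [-0.03,-0.12,0,0,0],
    [-0.02,-0.1,0,0,0],
    [0,0,0,0,0]
  ]
}}

```text
clock: 9.53
ee_pos: [0.5972, 0.1074, 0.0857]
tool_rot: [-0.355, -3.121, 0.001]
wrist_force: [-0.6, -0.7, 0.6]
finger_gap: -0.0
grasp_force: 0.0
```

Call:
{"method": "step_arm", "body": {
  "targets": [
    [-0.02,-0.09,0,0,0],
    [-0.02,-0.09,0,0,0],
    [-0.02,-0.09,0,0,0],
    [0,0,0,0,0]
  ]
}}

```text
clock: 9.87
ee_pos: [0.5952, 0.0998, 0.0856]
tool_rot: [-0.354, -3.121, 0.001]
wrist_force: [0.0, 1.2, -0.1]
finger_gap: -0.0002
grasp_force: 0.1
```

Call:
{"method": "step_arm", "body": {
  "targets": [
    [-0.01,-0.06,0,0,0],
    [0,0,0,0,0]
  ]
}}

```text
clock: 10.03
ee_pos: [0.5952, 0.0997, 0.0857]
tool_rot: [-0.353, -3.121, -0.002]
wrist_force: [1.0, 3.6, -0.5]
finger_gap: 0.0
grasp_force: 2.3
```

Call:
{"method": "step_arm", "body": {
  "targets": [
    [-0.01,-0.06,0,0,0],
    [0,0,0,0,0]
  ]
}}

```text
clock: 10.2
ee_pos: [0.5952, 0.0996, 0.0858]
tool_rot: [0.351, 3.122, 0.005]
wrist_force: [1.9, 9.1, -1.6]
finger_gap: -0.0001
grasp_force: 4.3
```

The bar stopped at stand y 0.080, as predicted for fully home, and the force is rising. I'll press lightly once more, then retreat.

Call:
{"method": "step_arm", "body": {
  "targets": [
    [-0.01,-0.05,0,0,0],
    [0,0,0,0,0],
    [0,0,0,0,0]
  ]
}}

```text
clock: 10.45
ee_pos: [0.5951, 0.0995, 0.0858]
tool_rot: [0.349, 3.121, 0.008]
wrist_force: [2.6, 11.3, -2.2]
finger_gap: -0.0002
grasp_force: 5.7
```

Call:
{"method": "step_arm", "body": {
  "targets": [
    [0.06,0.26,0,0,0],
    [0.07,0.33,0,0,0],
    [0.07,0.33,0,0,0],
    [0.07,0.33,0,0,0],
    [0,0,1,0,0]
  ]
}}

```text
clock: 10.87
ee_pos: [0.5998, 0.1354, 0.1109]
tool_rot: [-0.348, -3.113, 0.003]
wrist_force: [-0.3, 1.0, -0.5]
finger_gap: 0.0
grasp_force: 0.0
```

Call:
{"method": "step_arm", "body": {
  "targets": [
    [0,0,1,0,0],
    [0,0,1,0,0],
    [0,0,1,0,0],
    [-0.2,0.8,0.5,0,0],
    [-0.3,1,0,0,0]
  ]
}}

```text
clock: 11.28
ee_pos: [0.5909, 0.1848, 0.2253]
tool_rot: [0.362, 3.113, 0.001]
wrist_force: [0.1, 1.2, 0.3]
finger_gap: -0.0001
grasp_force: 0.0
```

Call:
{"method": "step_arm", "body": {
  "targets": [
    [-0.3,1,0,0,0],
    [-0.3,1,0,0,0],
    [-0.3,1,0,0,0],
    [0,0,0,0,0],
    [0,0,0,0,0]
  ]
}}

```text
clock: 11.7
ee_pos: [0.5595, 0.2799, 0.2205]
tool_rot: [-0.346, -3.122, -0.001]
wrist_force: [-0.2, -0.6, -0.8]
finger_gap: 0.0
grasp_force: 0.0
```

Run:
```python
from h import *
b=imaging.grab_frame("side")[130:260,185:315,::-1];a=imaging.grab_frame("top")[145:265,180:300,::-1]
cv2.imwrite("pics/end.png",np.hstack([cv2.resize(i,(400,400),interpolation=cv2.INTER_CUBIC) for i in(a,b)]))
s=arm.sense();print(s["clock"],s["ee_pos"],s["wrist_force"])
```

```text
11.8 [0.56101961 0.27614701 0.22061369] [ 0.31773376 -0.62677874 -0.29352309]
```

View pics/end.png

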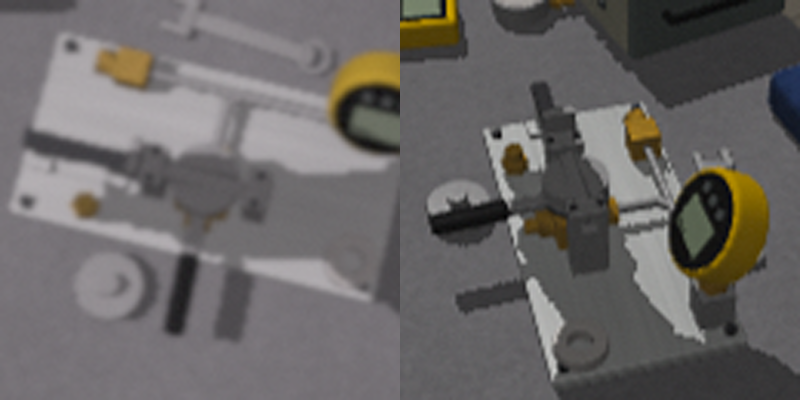

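The tab is against the guide at side (560,130) and the bar fills the slot. The lever is off, the loose items are undisturbed and the arm is clear.

```bash
python3 -c "
from workcell import sign_off
print(sign_off())"
```

```text
the job is handed in; nothing more can be done
None
```

The valve is locked off: the lever is at off, the bar is pushed through the disc fully home into the keeper, the arm is clear, and the job was handed in at about 12 s.

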